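# Hold the pedal bin open and let its lid down softly

### The job

A speckled mug stands in front of the pedal of the small steel bin: with the fingers slide it away along the worktop, never lifting or tipping it, until a hand's breadth (about 10 cm) of worktop is free between mug and pedal. Then press the pedal right down so that the lid stands fully open, keep it open for at least three seconds, time to scrape a plate into it, and let the pedal up slowly so that the lid closes without slamming. Do not touch the lid or shift the bin, and leave the plate, the bowl and the tub alone.

Things in the scene. Friction and masses are not known exactly. Their poses are not given: they have to be found in the camera images.
- bin: Small table-top pedal bin, 1.8 kg, loose: brushed-steel drum 120 mm across on a black foot 124 mm across; 178 mm high with its domed lid shut. Origin: centre of its underside, z up. The pedal sticks out along its -x, which points to the robot's left (+y) within about 20 degrees; the lid's hinge is on its +x side. The pedal's pivot runs along the bin's y axis at x = -10 mm, 30 mm up.
- pedal_pad (a point): Middle of the upper face of the pedal's black ribbed pad (46 mm along the bin's x, 60 mm along its y); moves with the pedal. Lid shut: 113 mm from the bin's axis, 33.5 mm up. Pressed right down: about 21 mm lower, the pad's front edge on the worktop. Pressing takes roughly 4 to 8 N; nothing holds the pedal down, a spring and the lid raise it as the finger lets it.
- lid_hinge (a joint): Angle of the lid: 0 shut, about 1.2 rad fully open with the pedal right down. A rod links it to the pedal: the lid turns 5.8 times the pedal's angle, so 1 mm at the middle of the pad is about 0.056 rad of lid. Let go, the lid drops at 2 to 4 rad/s and bangs.
- bin_lid: The domed steel lid with its black edge, 125 mm across, swinging up and back over the hinge on the bin's +x side. Origin on the hinge line. Not to be touched.
- mug: Speckled cream mug, 81 mm across, 94 mm high. Origin: under the middle of its 81 x 120 mm outline (handle included), z up; the handle, on its -y side, starts towards the robot. It stands left of the bin, 5 to 35 mm off the pad's front edge. The worktop is free to its left as far as the sink at y = 0.30. Fingers reaching down between mug and bin, tips 40 mm up or more, pass over the pedal.
- mug_axis (a point): Centre of the underside of the mug's round part, 40 mm inside its wall.
- plate: Teal dinner plate, 230 mm across, 21 mm high, behind the bin, below a wall cabinet that begins about 0.58 m ahead of the robot and 0.46 m up, right of y = 0.13: arms must keep clear of it. Origin: centre of its underside. Bystander.
- red_bowl: Red bowl, 100 mm across, 45 mm high, at the back, left of the plate. Origin: centre of its underside. Bystander.
- black_tub: Black open food tub, 79 x 99 mm, 53 mm high, at the front right. Origin: centre of its underside. Bystander.

How it is judged:
By the outcome, as a careful person would: the job done as asked, in the order asked, and still so for the second after the job is handed in, with the robot touching nothing.
It also fails if it takes over 64 s, if anything falls off the work surface, if the arm or the gripper's body presses on something with over 40 N, if the wrist force passes 120 N, or if a joint passes its speed limit or range.

### The arm

A 7-joint arm with a two-finger parallel gripper is mounted at the origin on a cart in front of the work surface, level with it; the furniture and walls round the work are solid. World frame = base frame: x ahead of the robot, y to its left, z up, the work surface at z = 0. Lengths are in m, angles in rad, forces in N, time in s.
With the tool pointing down it reaches from about 0.425 to 0.925 m from the base axis. Payload 6.8 kg.
Tool frame: the origin (TCP) lies on the front face of the gripper's body, between the roots of the fingers; the fingertips stand 73 mm ahead of it and the grasp point (between the pads) lies 54 mm ahead of it (env.nose_length is the distance from the TCP to the fingertips, in m); z points along the fingers, y is the line along which they close (so a half turn about z gives the same grasp; the last joint's range is limited). The gripper opens to 85 mm and grips with 20 to 120 N. Pads are 22 mm wide; open, the fingers measure 114 mm over their backs; the gripper's body (76 mm by 85 mm) begins 54 mm behind the grasp point. The pads swing forward as they close: fully open they stand 13 mm farther back than shut.
Start: joints at [1.078, 0.477, 0.022, 1.555, -0.011, 1.109, -0.083], TCP at [0.253, -0.626, 0.304] pointing down, gripper open.
Joint ranges: [-2.96, 2.96], [-0.34, 2.1], [-1.41, 1.46], [0.24, 2.44], [-1.37, 4.51], [0.17, 1.92], [-2.96, 2.96]. Speed limits (rad/s): [2.39, 2.39, 3.14, 3.14, 3.14, 3.14, 3.14].

### API

Orientations are given as a unit quaternion [w, x, y, z].
In Python, from cell import env, kin, camera, calibration, job gives the robot as it stands. The module is installed in compiled form; this text tells all that it offers. Calls block until the motion is done:
- env.reach(position, orientation): joint-space move of the TCP to a pose.
- env.movel(position, velocity=0.15, rot=None, stop_force=None): straight line of the TCP; rot=None keeps the orientation; velocity is the mean speed in m/s. With stop_force (N) it stops when the force on the tool has changed by that much, and returns True; else False.
- env.goto_joints(angles): joint-space move.
- env.grip(opening, f_grip=None): finger opening in m; f_grip is the grip in N (None keeps the last); returns when the fingers have stopped.
- env.dwell(seconds).
- kin.inverse_kinematics(position, orientation): joint angles nearest the present ones, or None.
- env.get_state(): the state.
- camera(name): name is "side" or "top"; returns (picture, depth): 420x560x3 uint8, blue, green, red; 420x560 float32, m along the optical axis (not along the pixel's ray), 0 where there is no reading.
- calibration(name): a dict with "fx", "fy", "cx", "cy" (pixels), "rvec" (rotation vector, rad) and "tvec" (3), from world to camera coordinates, as OpenCV has them. Camera axes: x right, y down, z forward; pixel columns grow to the right and rows downward; lengths in m; the calibration is good to about 2 mm. A picture is of the moment at which its call begins. calibration takes no time and is no camera call.
A pose or a line that the arm cannot do raises env.PlanningError and nothing moves.
- job.job_done(): hands the job in; it is judged then, once.
The state is a dict: "time": time; "qpos": joint angles; "joint_velocities": joint speeds; "joint_torque": joint torques, N m; "tcp_pos": TCP position; "orientation": TCP orientation; "force": force on the tool from outside, world axes, zero at the start; "torque": the same for the moment, N m; "opening": finger opening in m; "gripper_force": force on a finger pad.
Only numpy, scipy, OpenCV 4.12 (cv2) and the standard library are available. Lean on these libraries where they do the work, as an engineer would, in place of code of your own. Each camera call takes 0.05 s, during which the arm holds its last target. There are 200 camera calls.

## Working session

There is one attempt and no reset: what is moved stays moved. The work goes in short steps, each a Python script; the robot and the scene stay as the last script left them, time stands still between calls to the robot, and variables do not carry over. Pictures are saved under pics/ and viewed, at most 10 in all, crops included, and the job is handed in when it is done.

```bash
mkdir -p pics; cat > h.py <<'E'
import numpy as np, cv2
from cell import env, kin, camera, calibration, job
def cloud(name):
    im,d=camera(name); c=calibration(name)
    v,u=np.mgrid[0:420,0:560]
    P=np.stack([(u-c["cx"])/c["fx"]*d,(v-c["cy"])/c["fy"]*d,d],-1)
    R=cv2.Rodrigues(np.array(c["rvec"],float))[0]
    W=(P-np.array(c["tvec"]).ravel())@R
    W[d==0]=np.nan
    return im,W
E
python3 - <<'E'
from h import *
for n in("side","top"):
    im,W=cloud(n); cv2.imwrite(f"pics/{n}0.png",im); np.save(f"{n}0.npy",W)
    c=calibration(n);R=cv2.Rodrigues(np.array(c["rvec"],float))[0];print(n,-R.T@np.array(c["tvec"]).ravel(),R[2])
s=env.get_state();print(s["time"],s["tcp_pos"],s["orientation"],env.nose_length)
E
```

```text
side [0.51622316 0.98980874 0.64437943] [-0.00112968 -0.8849769  -0.46563357]
top [ 0.30930602 -0.01582479  1.24223382] [ 0.17098195 -0.02495116 -0.98495818]
0.1 [ 0.25322235 -0.62526209  0.30301975] [-8.05651648e-04  9.81550632e-01  1.91200583e-01 -2.13248803e-04] 0.0726
```

View pics/top0.png

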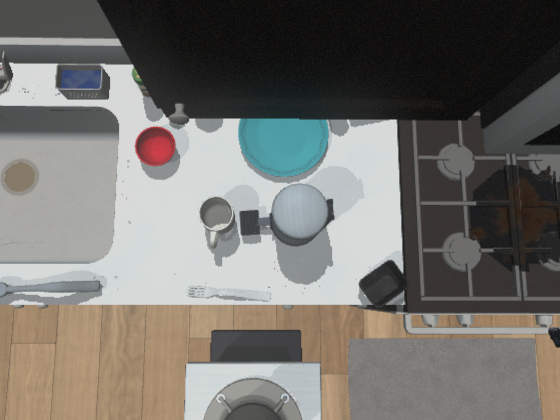

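View pics/side0.png

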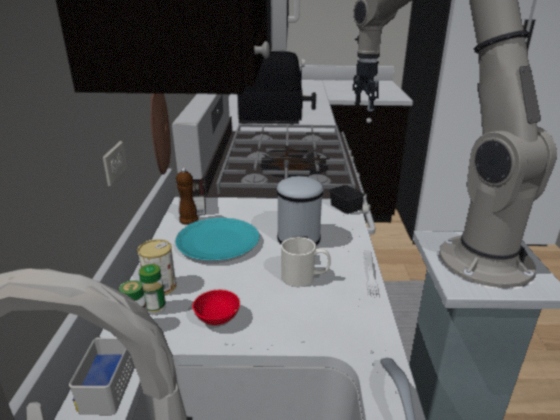

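Top view: the mug rim is at (217,213) with its handle down at (212,238), the pedal pad is at (250,222), and the bin lid is at (300,210). The side view shows the mug in front of the bin, hiding the pedal.

```bash
python3 - <<'E'
from h import *
W=np.load("top0.npy"); im=cv2.imread("pics/top0.png"); Z=W[...,2]
v,u=np.mgrid[0:420,0:560]
def st(n,m):
    p=W[m]; print(n,len(p),p.mean(0).round(4),np.percentile(p,2,0).round(4),np.percentile(p,98,0).round(4))
g=im.max(2)
pm=(g<70)&(u>238)&(u<262)&(v>205)&(v<240)
pm=cv2.morphologyEx(pm.astype(np.uint8),cv2.MORPH_OPEN,np.ones((5,5)))>0
st("pad",pm&(Z>.022)); r=cv2.minAreaRect(W[pm&(Z>.022)][:,:2].astype(np.float32)*1000);print(r)
mm=(u>195)&(u<238)&(v>190)&(v<252)
rim=mm&(Z>.085); st("rim",rim);(c,rr)=cv2.minEnclosingCircle(W[rim&(v<232)][:,:2].astype(np.float32));print(c,rr)
st("handle",mm&(v>233)&(Z>.02))
lid=(u>265)&(u<330)&(v>175)&(v<240)&(Z>.14);st("lid",lid);print(cv2.minEnclosingCircle(W[lid][:,:2].astype(np.float32)))
S=np.load("side0.npy");m=(S[...,2]>.02)&(S[...,2]<.12)&(S[...,1]>.05)&(S[...,1]<.25)&(S[...,0]>.4)&(S[...,0]<.62)
st("sidemug",m)
s=(S[...,2]>.1)&(S[...,2]<.2)&(S[...,1]>-.2)&(S[...,1]<.05)&(S[...,0]>.4)&(S[...,0]<.7);st("sidebin",s)
sd=np.load("top0.npy")
E
```

```text
pad 30 [0.4805 0.0022 0.0322] [ 0.4754 -0.0039  0.028 ] [0.4858 0.0082 0.0362]
((480.60479736328125, 2.16629695892334), (12.360869407653809, 10.506234169006348), 88.54914855957031)
rim 218 [0.4889 0.0884 0.0903] [0.4377 0.0485 0.0854] [0.5324 0.1263 0.0951]
(0.49274757504463196, 0.08720573782920837) 0.04129941761493683
handle 107 [0.4325 0.0926 0.0645] [0.4159 0.0855 0.0217] [0.4515 0.0991 0.0875]
lid 2557 [ 0.4848 -0.1019  0.1693] [ 0.4306 -0.1622  0.1544] [ 0.5412 -0.046   0.178 ]
((0.4895264804363251, -0.10532478988170624), 0.06598128378391266)
sidemug 1434 [nan nan nan] [nan nan nan] [nan nan nan]
sidebin 1637 [nan nan nan] [nan nan nan] [nan nan nan]
```

```bash
python3 - <<'E'
from h import *
W=np.load("top0.npy"); im=cv2.imread("pics/top0.png"); Z=W[...,2]
v,u=np.mgrid[0:420,0:560]
g=im.max(2)
m=(g<90)&(u>234)&(u<264)&(v>200)&(v<245)
n,l,s,c=cv2.connectedComponentsWithStats(m.astype(np.uint8));print(s,c.round(1))
p=W[m&(Z>.02)&(Z<.05)];print(len(p),p.mean(0),p.min(0),p.max(0));print(cv2.minAreaRect(p[:,:2].astype(np.float32)*1000))
lid=(u>265)&(u<335)&(v>175)&(v<245)&(Z>.145)
p=W[lid];A=np.c_[p[:,:2],np.ones(len(p))];
# dome: z+k*r2 paraboloid apex
B=np.c_[(p[:,:2]**2).sum(1),A];k=np.linalg.lstsq(B,p[:,2],rcond=None)[0];print("apex",-k[1:3]/2/k[0],cv2.fitEllipse(cv2.convexHull(p[:,:2].astype(np.float32)*1000)))
big=cv2.resize(im[170:260,180:350],None,fx=4,fy=4,interpolation=cv2.INTER_CUBIC);cv2.imwrite("pics/crop0.png",big)
S=np.load("side0.npy");m=(S[...,2]>.02)&(S[...,2]<.12)&(S[...,1]>.05)&(S[...,1]<.25)&(S[...,0]>.4)&(S[...,0]<.62)
print(np.percentile(S[m],[1,99],0)); 
for pos in ([0.49,-0.0,0.12],[0.48,0.0,0.25]):
  for y in (0,np.pi/2):
    print(kin.inverse_kinematics(pos,[0,np.cos(y/2),np.sin(y/2),0]))
E
```

```text
[[     0      0    560    420 234776]
 [   240    210     20     25    424]] [[279.6 209.5]
 [249.3 222.3]]
420 [0.47988215 0.01009078 0.03176506] [ 0.45089751 -0.01361392  0.0241459 ] [0.51026147 0.03268128 0.03792744]
((479.8985595703125, 9.721979141235352), (57.998191833496094, 43.46338653564453), 4.653144359588623)
apex [ 0.48838315 -0.10191374] ((488.05377197265625, -107.25503540039062), (123.10041809082031, 137.73785400390625), 5.7692952156066895)
[[0.41852436 0.05039019 0.02157264]
 [0.53221681 0.12945843 0.09342814]]
[ 0.09392637  0.46288069 -0.26850158  2.11804431  0.21591626  0.58585888
 -1.89902496]
[ 0.2733696   0.49463978 -0.48859876  2.10616412  0.38930938  0.62744675
 -0.48489477]
[ 0.23849002  0.25351763 -0.42296925  2.04189826  0.13485454  0.87218436
 -1.83028896]
[ 0.39252863  0.27969968 -0.60388725  2.03258184  0.20361818  0.88708903
 -0.32266091]
```

View pics/crop0.png

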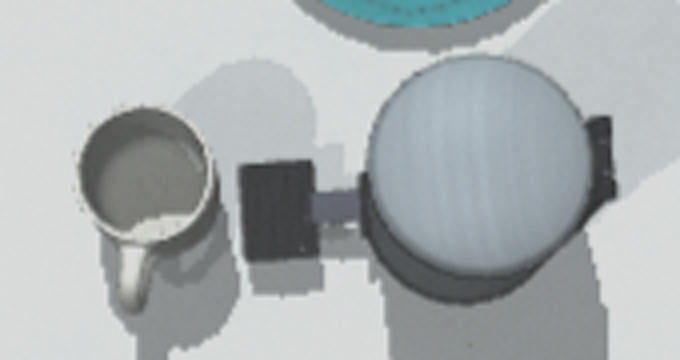

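The top crop fits the given sizes: pad centre (0.480, 0.010), bin axis about (0.488, -0.103), which is 113 mm apart, and mug axis (0.4925, 0.088) with r = 41 mm. I'll go in behind the mug with two spread fingers straddling its wall.

```bash
python3 - <<'E'
from h import *
Q=[0,.5**.5,.5**.5,0]
env.grip(0.04)
env.reach([0.4925,0.018,0.33],Q)
s=env.get_state();print(s["time"],s["tcp_pos"],s["qpos"],s["opening"])
im,W=cloud("side");cv2.imwrite("pics/s1.png",im)
env.movel([0.4925,0.018,0.20],0.12)
im2,_=cloud("top")
im3,W=cloud("side");cv2.imwrite("pics/s2.png",np.hstack([im2[100:320,120:420],im3[60:280,180:480]]))
print(env.get_state()["force"])
E
```

```text
3.05 [0.49274    0.01682846 0.32986147] [ 0.40544789  0.20675522 -0.64044088  1.91483612  0.14086026  1.06457262
 -0.29562419] 0.04020791340912056
[0.00936519 0.19286288 1.11607595]
```

View pics/s2.png

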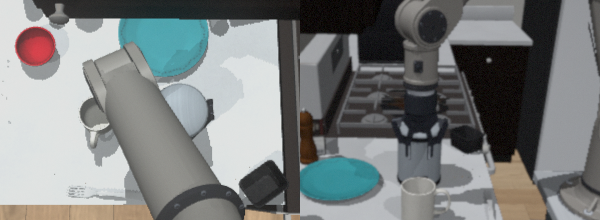

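The side view shows both fingers hanging between the mug and the bin, and the arm is clear. Next I'll descend with a force guard and push.

```bash
python3 - <<'E'
from h import *
hit=env.movel([0.4925,0.018,0.117],0.06,stop_force=3)
s=env.get_state();print(hit,s["time"],s["tcp_pos"],s["force"])
if not hit:
    for y in (0.05,0.09,0.125):
        env.movel([0.4925,y,0.117],0.05); print(env.get_state()["force"].round(2),env.get_state()["tcp_pos"])
    im,W=cloud("side"); im2,_=cloud("top");np.save("s3.npy",W);cv2.imwrite("pics/s3full.png",im)
    cv2.imwrite("pics/s3.png",np.hstack([im2[130:300,120:370],im[130:300,210:460]]).repeat(1,0))
    v,u=np.mgrid[0:420,0:560]
    m=(W[...,2]>.02)&(W[...,2]<.085)&(W[...,1]>.12)&(W[...,1]<.29)&(W[...,0]>.4)&(W[...,0]<.56)
    print(np.percentile(W[m],[1,99],0))
E
```

```text
False 5.9667 [0.49273078 0.01802553 0.11731928] [-0.42295146 -0.2235058  -0.13070001]
[-0.13 -0.4   0.09] [0.49229764 0.05011699 0.11688149]
[ 0.48 -0.63 -0.89] [0.49251041 0.09021056 0.11699784]
[-0.29  0.32 -0.55] [0.49248447 0.12533266 0.11698655]
[[0.41563243 0.13286126 0.02079129]
 [0.53037432 0.21336237 0.08474314]]
```

View pics/s3.png

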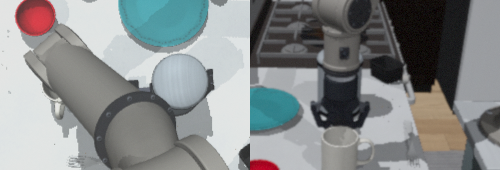

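The mug is at y = 0.132–0.213, so the gap is about 99 mm and a few more millimetres are needed. Then I'll retreat, shut the fingers and go above the pad.

```bash
python3 - <<'E'
from h import *
env.movel([0.4925,0.132,0.117],0.03)
env.movel([0.4925,0.10,0.117],0.06)
env.movel([0.4925,0.09,0.27],0.12)
env.grip(0.0)
env.movel([0.4795,0.019,0.27],0.12)
im,W=cloud("side"); im2,W2=cloud("top")
m=(W[...,2]>.02)&(W[...,2]<.085)&(W[...,1]>.12)&(W[...,1]<.29)&(W[...,0]>.4)&(W[...,0]<.56)
print(np.percentile(W[m],[1,99],0))
m=(im.max(2)<90)&(W[...,2]>.02)&(W[...,2]<.045)&(W[...,1]>-.02)&(W[...,1]<.05)&(W[...,0]>.43)&(W[...,0]<.53)
p=W[m];print(len(p),p.mean(0),np.percentile(p,[1,99],0))
m=(W[...,2]>.06)&(W[...,2]<.14)&(W[...,1]>-.2)&(W[...,1]<-.02)&(W[...,0]>.38)&(W[...,0]<.6)
print("bin",np.percentile(W[m],[1,99],0))
cv2.imwrite("pics/s4.png",cv2.resize(im[130:300,210:410],None,fx=3,fy=3));np.save("s4.npy",W)
s=env.get_state();print(s["time"],s["tcp_pos"],s["opening"])
E
```

```text
[[0.41580327 0.13943966 0.02074922]
 [0.53022953 0.21956742 0.08470626]]
242 [0.47891898 0.01457079 0.0320111 ] [[ 0.45118748 -0.01272186  0.02694165]
 [ 0.50788048  0.03593803  0.0353978 ]]
bin [[ 0.42956389 -0.09758901  0.06078224]
 [ 0.54678323 -0.03966535  0.13912177]]
12.4667 [0.47967603 0.02004714 0.2701413 ] 3.694082824171658e-05
```

View pics/s4.png

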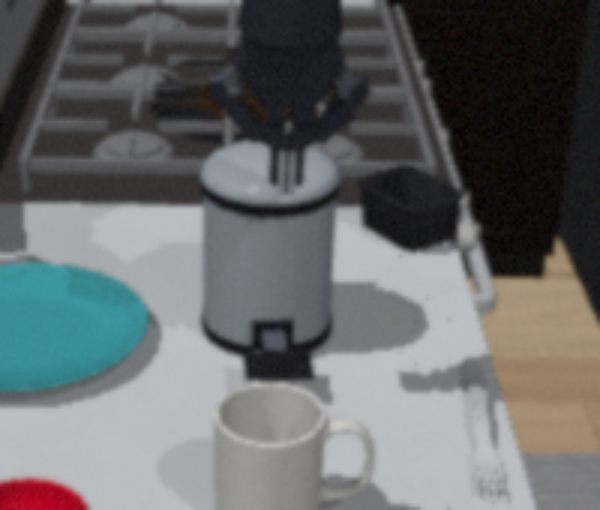

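The mug is upright, about 104 mm from the pad edge, and the bin hasn't moved. The shut fingers are at crop (287,170), above the pad at (278,362). Now I'll press.

```bash
python3 - <<'E'
from h import *
env.movel([0.4795,0.020,0.118],0.10)
f0=env.get_state()["force"]
P=lambda t:(lambda s:print(t,round(s["time"],2),s["tcp_pos"].round(4),(s["force"]-f0).round(2)))(env.get_state())
P("above")
hit=env.movel([0.4795,0.020,0.0875],0.012,stop_force=14);P(hit)
z=env.get_state()["tcp_pos"][2]
while not hit and z>0.080:
    z-=0.0015; env.movel([0.4795,0.020,z],0.01); P("step")
    if (env.get_state()["force"]-f0)[2]>13: break
im,W=cloud("side");np.save("s5.npy",W)
cv2.imwrite("pics/s5.png",cv2.resize(im[100:300,210:410],None,fx=3,fy=3))
P("end")
E
```

```text
above 14.13 [0.4799 0.02   0.1185] [0. 0. 0.]
False 16.82 [0.4796 0.0192 0.0878] [-2.03 -2.15  6.2 ]
step 17.1 [0.4797 0.0191 0.0865] [-1.87 -2.78  5.43]
step 17.4 [0.4797 0.0191 0.0849] [-1.28 -3.19  5.8 ]
step 17.7 [0.4797 0.0189 0.0836] [-1.16 -3.22  7.49]
step 18.0 [0.4798 0.0189 0.0831] [-5.9  -4.12 22.55]
end 18.05 [0.4798 0.0189 0.0831] [-5.59 -4.07 21.57]
```

View pics/s5.png

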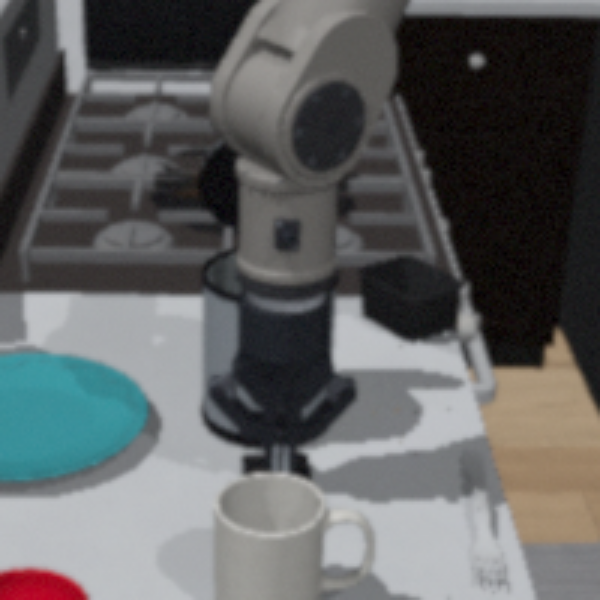

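The pedal has bottomed (force jumped from 7 to 22 N at 23 mm of travel) and the lid is up behind the wrist, with the open rim visible at crop (225,265). Hold, then release slowly.

```bash
python3 - <<'E'
from h import *
P=lambda t:(lambda s:print(t,round(s["time"],2),s["tcp_pos"].round(4),s["force"].round(2)))(env.get_state())
env.dwell(4.0);P("held")
for z in (0.100,0.114):
    env.movel([0.4797,0.020,z],0.005);P("up")
env.movel([0.4797,0.020,0.28],0.10)
env.movel([0.44,0.020,0.34],0.12)
env.dwell(0.5)
im,W=cloud("side");im2,W2=cloud("top")
m=(W[...,2]>.02)&(W[...,2]<.085)&(W[...,1]>.12)&(W[...,1]<.29)&(W[...,0]>.4)&(W[...,0]<.56)
print(np.percentile(W[m],[1,99],0))
m=(W[...,2]>.06)&(W[...,2]<.14)&(W[...,1]>-.2)&(W[...,1]<-.02)&(W[...,0]>.38)&(W[...,0]<.6)
print("bin",np.percentile(W[m],[1,99],0))
m=(im.max(2)<90)&(W[...,2]>.005)&(W[...,2]<.045)&(W[...,1]>-.02)&(W[...,1]<.05)&(W[...,0]>.43)&(W[...,0]<.53)
p=W[m];print(len(p),p.mean(0),np.percentile(p,[1,99],0))
cv2.imwrite("pics/s6.png",cv2.resize(im[100:300,210:410],None,fx=3,fy=3));P("end")
E
```

```text
held 22.05 [0.4798 0.0189 0.0831] [-4.77 -3.12 21.84]
up 25.85 [0.4797 0.0208 0.1002] [-1.23  2.29  6.16]
up 28.8 [0.4797 0.02   0.114 ] [-0.27  0.79  0.48]
[[0.41567768 0.13910886 0.02110544]
 [0.53023265 0.21959287 0.08467125]]
bin [[ 0.42933214 -0.09889675  0.06100883]
 [ 0.54681511 -0.03974496  0.13922912]]
242 [0.47886247 0.01473746 0.03213853] [[ 0.45119808 -0.01069306  0.02675541]
 [ 0.50789085  0.03595694  0.03584903]]
end 31.96 [0.44   0.02   0.3399] [0.24 0.25 0.49]
```

View pics/s6.png

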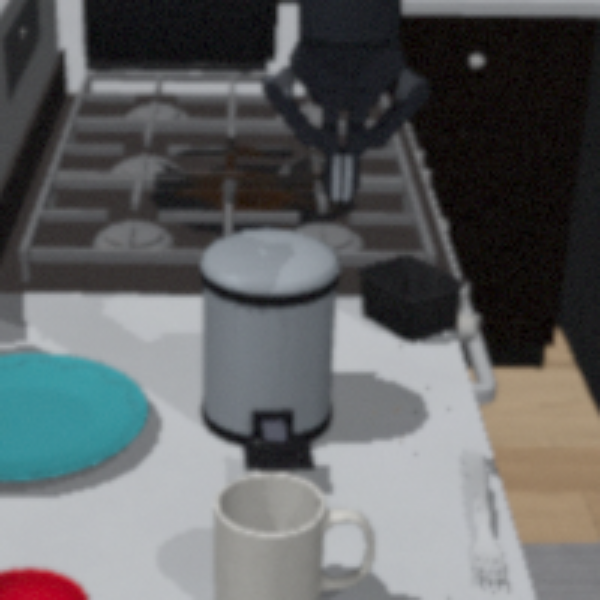

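The lid is shut at crop (270,265), the pedal is back up at (280,455), the bin and mug haven't shifted, and the gripper is clear.

```bash
python3 -c "
from h import *
print(job.job_done())"
```

```text
the job is handed in; nothing more can be done
None
```

The job is handed in: the mug was slid clear to about 104 mm from the pedal, the lid was held fully open for 4 s and then let down slowly over about 5 s, and afterwards the bin stood where it was with its lid shut.

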